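Spin-check a brake drum and stop it on its index lug

TASK

Check that the brake drum runs freely: with a fingertip, flick it briskly anticlockwise (seen from above), take the finger away and let it run on untouched until its index lug has gone past the fixed pointer at least twice. Then, timing it well, brake the drum with a fingertip so that it comes to rest with the lug at the pointer (a small correction with the fingertip is all right, stopping it far off is not), hold it there for a moment, and take the finger clear. Only touch and push: take no stud or lug between the fingers, and leave the loose nut, pin and screwdriver where they lie.

Things in the scene. Friction and masses are not known exactly. Their poses are not given: they have to be found in the camera images.
- stand: fixed bench stand that carries the drum: grey base plate 262 x 150 mm, 14 mm thick (139 mm from the axis to its edge on the pointer's side, 123 mm on the other), with a short column. Origin on the bench, on the drum's upright axis; x, y, z as the base plate, the pointer stands on its -x side.
- drum (a joint): turning angle of the drum in rad, unlimited, growing anticlockwise seen from above; the lug is at the pointer at 0 and every multiple of 2 pi; starts between 0.6 and 5.6. The drum (1.6 kg, 0.008 kg m2) is balanced on a very free bearing: it loses only 0.2 to 0.4 rad/s each second, so runs some four turns from 4 rad/s, little more than one from 2 rad/s; once stopped it stays.
- drum_center (a point): centre of the drum's closed upper face, on the axis. The drum is a dark steel cylinder with upright axis; this flat face is 96 mm above the bench, 200 mm across (a 10 mm high flange at the lower edge is 210 mm across). A hub boss, 62 mm across, stands 20 mm above it. Between boss, studs and lug the face is plain; a fingertip pressed on it with 5 N stops the drum in about 0.1 s.
- lug (a point): the index lug, the only block near the edge of the drum's face: radial steel block 24 mm long, 12 mm wide, 10 mm high above the face, from 74 to 98 mm from the axis. The point is its centre, 86 mm from the axis, 5 mm above the face.
- pointer (a point): the place that the fixed pointer points at: where the centre of the lug must come, 86 mm from the axis, 101 mm above the bench. The pointer itself is a steel cone that points level at the axis, 12 mm thick with its tip 108 mm from the axis (22 mm outward of this point) and 92 mm above the bench, on a 20 mm wide upright beside the drum whose top is 98 mm above the bench.
- stud0 (a point): middle (15 mm above the face) of a wheel stud: upright steel pin 12 mm thick, 30 mm high above the face, 50 mm from the axis. The four studs stand 45, 135, 225 and 315 degrees round from the lug and are good to push on.
- stud1 (a point): middle of the next stud, as stud0.
- stud2 (a point): middle of the next stud, as stud0.
- stud3 (a point): middle of the next stud, as stud0.
- nut: bystander: loose steel hex nut 22 x 24 x 12 mm lying beside the stand; origin at its underside. Leave it alone.
- wheel_pin: bystander: loose light grey round pin 17 x 80 x 17 mm lying beside the stand; origin at its underside. Leave it alone.
- screwdriver: bystander: loose screwdriver with an orange handle, 22 x 132 x 25 mm, lying beside the stand; origin at its underside. Leave it alone.

How it is judged:
On the way, in this order (a step that is already met when the one before it is completed fails the run):
1. the drum spins anticlockwise, faster than 1.2 rad/s, with no finger on it, for 0.3 s (velocity of joint drum above 1.2 rad/s and contact force between the fingers and stand below 0.05 N), for 0.3 s.
2. it is still running untouched when the lug has gone past the pointer twice (value of joint drum above 12.8 rad and velocity of joint drum above 0.3 rad/s and contact force between the fingers and stand below 0.05 N), for 0.05 s.
3. the fingertip holds the drum still with the lug at the pointer, for 0.2 s (contact force between the fingers and stand above 0.2 N and velocity of joint drum between -0.1 and 0.1 rad/s and horizontal distance between lug and pointer below 0.011 m), for 0.2 s.
At the end, for the whole second after the job is handed in: The drum stands still (under 0.05 rad/s) with the lug at the pointer: the centre of the lug within 11 mm of the place pointed at, about 7 degrees either side (horizontal distance between lug and pointer below 0.011 m and velocity of joint drum between -0.05 and 0.05 rad/s); the robot touches nothing.
It fails at once if after its two passes the drum comes to rest far from the mark, more than about 40 degrees off (value of joint drum above 12.8 rad and velocity of joint drum between -0.03 and 0.03 rad/s and horizontal distance between lug and pointer above 0.06 m).
It fails at once if a stud is taken between the fingers (contact force between the fingers and stand above 1 N and height (world z) of the grasp point below 0.14 m and (horizontal distance between the grasp point and stud0 below 0.007 m or horizontal distance between the grasp point and stud1 below 0.007 m or horizontal distance between the grasp point and stud2 below 0.007 m or horizontal distance between the grasp point and stud3 below 0.007 m)).
It fails at once if the lug is taken between the fingers (contact force between the fingers and stand above 1 N and height (world z) of the grasp point below 0.12 m and horizontal distance between the grasp point and lug below 0.007 m).
It fails at once if the nut, the pin or the screwdriver is moved by more than 15 mm (distance of any of nut, wheel_pin, screwdriver from where it was at the start of the episode above 0.015 m).
It also fails if it takes over 38 s, if anything falls off the work surface, if the arm or the gripper's body presses on something with over 40 N, if the wrist force passes 120 N, or if a joint passes its speed limit or range.

ROBOT

A 7-joint arm with a two-finger parallel gripper is mounted at the origin on a cart in front of the work surface, level with it; the furniture and walls round the work are solid. World frame = base frame: x ahead of the robot, y to its left, z up, the work surface at z = 0. Lengths are in m, angles in rad, forces in N, time in s.
With the tool pointing down it reaches from about 0.425 to 1.025 m from the base axis. Payload 9.4 kg.
Tool frame: the origin (TCP) lies midway between the tips of the shut fingers; the grasp point (between the pads) lies 19 mm behind it (env.pinch_z is the distance from the TCP to the grasp point, in m); z points along the fingers, x is the direction in which the jaws open and shut, and the axes are right-handed (so a half turn about z gives the same grasp; the last joint's range is limited). The gripper opens to 85 mm and grips with 20 to 120 N. Pads are 22 mm wide; open, the fingers measure 114 mm over their backs; the gripper's body (76 mm by 85 mm) begins 54 mm behind the grasp point. The pads swing forward as they close: fully open they stand 13 mm farther back than shut.
Start: joints at [1.156, 0.599, -0.003, 1.599, 0.002, 0.943, -0.08], TCP at [0.24, -0.684, 0.231] pointing down, gripper open.
Joint ranges: [-2.57, 2.57], [-0.35, 1.97], [-1.29, 1.29], [0.11, 2.56], [-1.05, 4.19], [0.11, 1.86], [-2.63, 2.63]. Speed limits (rad/s): [2.22, 2.22, 3.01, 3.01, 3.14, 3.14, 3.14].

INTERFACE

Orientations are given as a rotation vector (axis times angle).
In Python, from station import env, kinematics, monitor, viewer, ticket gives the robot as it stands. Calls block until the motion is done:
- env.move_to(position, orientation): joint-space move of the TCP to a pose.
- env.line_to(position, ori=None, speed=0.15): straight line of the TCP; ori=None keeps the orientation; speed is the mean speed in m/s.
- env.move_j(angles): joint-space move.
- env.command_gripper(opening, newtons=None): finger opening in m; newtons is the grip in N (None keeps the last); returns when the fingers have stopped.
- env.hold(seconds).
- kinematics.ik(position, orientation): joint angles nearest the present ones, or None.
- monitor.get_state(): the state.
- viewer.get_image(name): name is "scene" or "side" or "wrist"; returns (picture, depth): 384x512x3 uint8, blue, green, red; 384x512 float32, m along the optical axis (not along the pixel's ray), 0 where there is no reading.
- viewer.get_calibration(name): a dict with "K" (3x3 intrinsics, pixels), "rvec" (rotation vector, rad) and "tvec" (3), from world to camera coordinates, as OpenCV has them. Camera axes: x right, y down, z forward; pixel columns grow to the right and rows downward; lengths in m; the calibration is good to about 2 mm. A picture is of the moment at which its call begins: read the wrist's pose just before it. get_calibration takes no time and is no camera call; for the wrist camera it gives the pose at the moment of the call.
A pose or a line that the arm cannot do raises env.IKError and nothing moves.
- ticket.job_done(): hands the job in, once; it reports no verdict.
The state is a dict: "time": time; "joint_positions": joint angles; "joint_velocities": joint speeds; "joint_efforts": joint torques, N m; "ee_pos": TCP position; "tcp_rot": TCP orientation; "force": force on the tool from outside, world axes, zero at the start; "wrist_torque": the same for the moment, N m; "gripper_width": finger opening in m.
Only numpy, scipy, OpenCV 4.12 (cv2) and the standard library are available. Lean on these libraries where they do the work, as an engineer would, in place of code of your own. Each camera call takes 0.05 s, during which the arm holds its last target.

## Working session

There is one attempt and no reset: what is moved stays moved. The work goes in short steps, each a Python script; the robot and the scene stay as the last script left them, time stands still between calls to the robot, and variables do not carry over. Pictures are saved under pics/ and viewed, and the job is handed in when it is done.

```bash
ls; mkdir -p pics; cat > h.py <<'E'
import numpy as np, cv2
from station import env, kinematics, monitor, viewer, ticket
def shot(name,fn):
    c=viewer.get_calibration(name); im,d=viewer.get_image(name)
    cv2.imwrite(f'pics/{fn}.png',im); np.savez(f'pics/{fn}.npz',d=d,im=im,K=c['K'],r=c['rvec'],t=c['tvec'])
    return im,d,c
def load(fn):
    z=np.load(f'pics/{fn}.npz'); return z['im'],z['d'],dict(K=z['K'],rvec=z['r'],tvec=z['t'])
def unproj(d,c):
    K=np.array(c['K']);R=cv2.Rodrigues(np.array(c['rvec'],float))[0];t=np.array(c['tvec']).ravel()
    v,u=np.mgrid[:d.shape[0],:d.shape[1]]
    p=np.stack([(u-K[0,2])/K[0,0]*d,(v-K[1,2])/K[1,1]*d,d],-1)
    return (p-t)@R
E
python3 - <<'E'
from h import *
s=monitor.get_state();print(s)
print(env.pinch_z)
for n in ['scene','side','wrist']:
    im,d,c=shot(n,n+'0'); print(n,c, d.min(),d.max())
print(monitor.get_state()['time'])
E
```

```text
pics
{'time': 0.0, 'joint_positions': array([ 1.15630899,  0.6001308 , -0.00253711,  1.60017881,  0.00179417,
        0.94287565, -0.07980003]), 'joint_velocities': array([-1.34434361e-03,  3.04050080e-04, -2.55333338e-04,  2.47406195e-04,
       -9.55863187e-04,  1.52324200e-03,  3.71998232e-05]), 'joint_efforts': array([-6.69915644e-04, -7.76445723e+01,  1.56484030e+00, -2.58003312e+01,
        1.22924574e-02,  9.23675601e-03,  4.90409172e-05]), 'ee_pos': array([ 0.24008233, -0.68357205,  0.23039547]), 'tcp_rot': array([-2.56263319e+00,  1.81590103e+00,  2.16035492e-03]), 'force': array([-0.98730325, -0.24053187, -0.35806632]), 'wrist_torque': array([ 0.04101563, -0.00039408,  0.01083018]), 'gripper_width': 0.08569406253500876}
0.0187
scene {'K': array([[479.71170671,   0.        , 247.22930205],
       [  0.        , 479.71170671, 198.25443287],
       [  0.        ,   0.        ,   1.        ]]), 'rvec': array([ 1.15099814, -2.36696744,  1.01138966]), 'tvec': array([0.38561426, 0.35259908, 0.92516515])} 0.0 2.8460524
side {'K': array([[432.58940886,   0.        , 263.3590504 ],
       [  0.        , 432.58940886, 194.35779425],
       [  0.        ,   0.        ,   1.        ]]), 'rvec': array([ 0.46718419, -2.6499454 ,  1.35006169]), 'tvec': array([0.54698992, 0.14731803, 0.97545007])} 0.0 3.1701822
wrist {'K': array([[270.47054838,   0.        , 255.06418519],
       [  0.        , 270.47054838, 192.78792033],
       [  0.        ,   0.        ,   1.        ]]), 'rvec': array([-2.38015692,  1.68572737,  0.22729004]), 'tvec': array([-0.72359419, -0.03335443,  0.37834768])} 0.0 1.4362906
0.15
```

View pics/scene0.png

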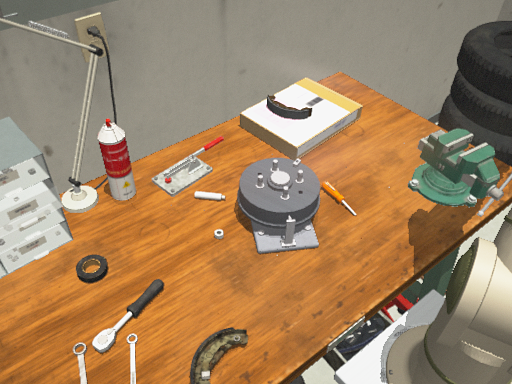

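View pics/side0.png

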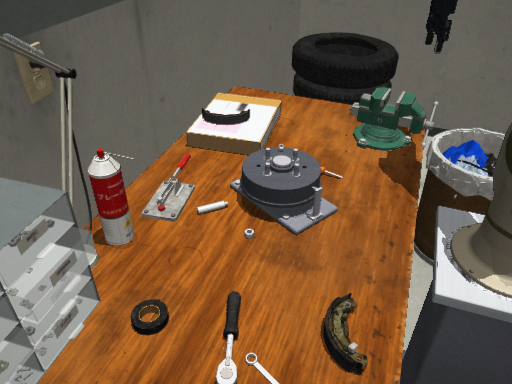

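View pics/wrist0.png

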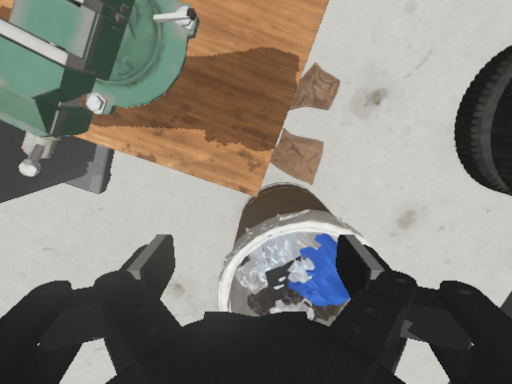

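The scene view shows the drum at about (280,190), the pointer upright at (291,230) and the lug on the far side at about (297,160). The nut is at (219,234), the pin at (209,196) and the screwdriver at (340,197). Next I measure these with depth.

```bash
cat > m.py <<'E'
from h import *
from scipy.optimize import least_squares
for n,box in [('scene0',(150,260,180,370)),('side0',(135,235,180,350))]:
    im,d,c=load(n); P=unproj(d,c); a,b,e,f=box
    R=cv2.Rodrigues(c['rvec'])[0]; print(n,'cam',-R.T@c['tvec'])
    p=P[a:b,e:f].reshape(-1,3); col=im[a:b,e:f].reshape(-1,3); uu,vv=np.meshgrid(np.arange(e,f),np.arange(a,b)); uu=uu.ravel();vv=vv.ravel()
    h,ed=np.histogram(p[:,2],np.arange(-0.01,0.16,0.004)); print([(round(x,3),int(k)) for x,k in zip(ed,h)])
    m=abs(p[:,2]-0.096)<0.004
    q=p[m]; 
    (x,y),r=cv2.minEnclosingCircle(q[:,:2].astype(np.float32)); print('encl',x,y,r,m.sum(), q[:,2].mean())
    # convex hull fit with r=.1
    H=cv2.convexHull(q[:,:2].astype(np.float32))[:,0]
    s=least_squares(lambda v:np.hypot(H[:,0]-v[0],H[:,1]-v[1])-v[2],[x,y,.1],loss='soft_l1',f_scale=.002); print('fit',s.x)
    b_=abs(p[:,2]-0.116)<0.003; print('boss band',np.median(p[b_],0))
    hi=(p[:,2]>0.120)&(p[:,2]<.14)
    L=np.zeros(d.shape,np.uint8); L[vv[hi],uu[hi]]=1
    k,lab,st,cen=cv2.connectedComponentsWithStats(L)
    for i in range(1,k):
        if st[i,4]>3: print('stud?',cen[i],st[i,4],P[lab==i].mean(0).round(4))
    lo=(p[:,2]>0.1015)&(p[:,2]<.108)
    L[:]=0;L[vv[lo],uu[lo]]=1
    k,lab,st,cen=cv2.connectedComponentsWithStats(L)
    for i in range(1,k):
        if st[i,4]>5: print('lug?',cen[i],st[i,4],P[lab==i].mean(0).round(4))
    pl=(abs(p[:,2]-.014)<.004); w=p[pl]
    print('plate', pl.sum(), cv2.minAreaRect(w[:,:2].astype(np.float32)))
E
python3 m.py
python3 - <<'E'
from h import *
for n,b in (('scene0',(140,260,190,370)),('side0',(130,240,190,350))):
    im,_,_=load(n);a,bb,e,f=b; cv2.imwrite(f'pics/{n}z.png',cv2.resize(im[a:bb,e:f],None,fx=4,fy=4,interpolation=cv2.INTER_CUBIC))
E
```

```text
scene0 cam [-0.07372303  0.57489411  0.89051485]
[(np.float64(-0.01), 10), (np.float64(-0.006), 2096), (np.float64(-0.002), 9614), (np.float64(0.002), 1474), (np.float64(0.006), 414), (np.float64(0.01), 974), (np.float64(0.014), 792), (np.float64(0.018), 202), (np.float64(0.022), 82), (np.float64(0.026), 35), (np.float64(0.03), 43), (np.float64(0.034), 48), (np.float64(0.038), 67), (np.float64(0.042), 67), (np.float64(0.046), 106), (np.float64(0.05), 202), (np.float64(0.054), 170), (np.float64(0.058), 94), (np.float64(0.062), 92), (np.float64(0.066), 97), (np.float64(0.07), 86), (np.float64(0.074), 102), (np.float64(0.078), 105), (np.float64(0.082), 106), (np.float64(0.086), 95), (np.float64(0.09), 371), (np.float64(0.094), 2325), (np.float64(0.098), 365), (np.float64(0.102), 101), (np.float64(0.106), 109), (np.float64(0.11), 71), (np.float64(0.114), 184), (np.float64(0.118), 30), (np.float64(0.122), 45), (np.float64(0.126), 32), (np.float64(0.13), 0), (np.float64(0.134), 0), (np.float64(0.138), 0), (np.float64(0.142), 0), (np.float64(0.146), 0), (np.float64(0.15), 0), (np.float64(0.
[... 2160 characters left out ...]
.1157855 ]
stud? [267.72222222 149.66666667] 18 [ 0.593  -0.0624  0.1241]
stud? [295.53333333 150.4       ] 15 [ 0.5258 -0.0846  0.1243]
stud? [267.11764706 164.41176471] 17 [0.5717 0.0045 0.1241]
stud? [296.25 165.35] 20 [ 0.5049 -0.0175  0.1239]
lug? [281.   146.88] 25 [ 0.5746 -0.1198  0.1053]
lug? [267.5  156.75] 8 [ 0.5922 -0.0603  0.1044]
lug? [295.         157.18181818] 11 [ 0.5256 -0.0836  0.1048]
lug? [281.         166.62184874] 119 [ 0.5455 -0.0269  0.1053]
lug? [267.14285714 171.71428571] 14 [0.5702 0.0069 0.1049]
lug? [296.25 172.5 ] 12 [ 0.5032 -0.0167  0.1042]
plate 1605 ((0.6265947222709656, -0.09196105599403381), (0.42642542719841003, 0.46730610728263855), 26.091495513916016)
```

View pics/scene0z.png

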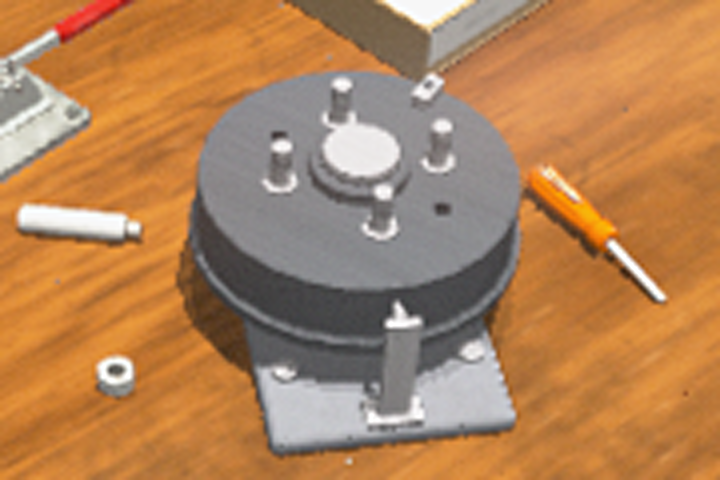

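View pics/side0z.png

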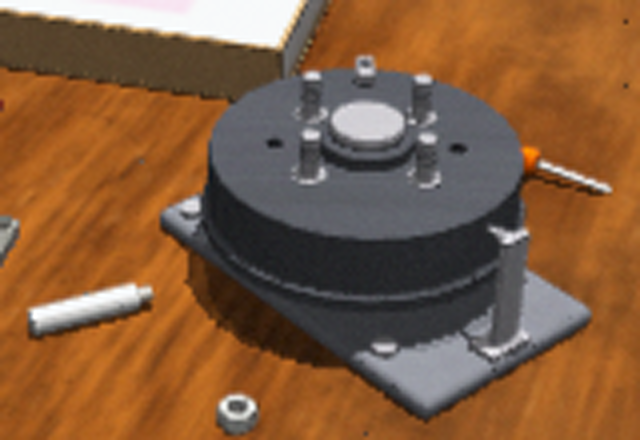

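```bash
cat > m2.py <<'E'
from h import *
C=np.array([.5473,-.0405])
for n,box in [('scene0',(150,260,180,370)),('side0',(135,235,180,350))]:
    im,d,c=load(n); P=unproj(d,c); p=P.reshape(-1,3)
    r=np.linalg.norm(p[:,:2]-C,axis=1)
    for lo,hi in ((.03,.085),(.085,.1),):
        m=(p[:,2]>lo)&(p[:,2]<hi)&(r>.107)&(r<.15)
        q=p[m]; v=q.mean(0)[:2]-C
        print(n,lo,m.sum(),q.mean(0).round(4),np.degrees(np.arctan2(v[1],v[0])),np.hypot(*v),q.min(0).round(3),q.max(0).round(3))
    m=(abs(p[:,2]-.014)<.003)&(r<.2); q=p[m][:,:2].astype(np.float32); (print('plate',cv2.minAreaRect(q),m.sum()))
    # tall things within 0.5m
    for lo in (.15,.2,.3):
        m=(p[:,2]>lo)&(r<.3); print('tall',lo,m.sum(), p[m].mean(0) if m.sum() else '')
    # bystanders: near bench clusters
    m=(P[...,2]>.006)&(np.linalg.norm(P[...,:2]-C,axis=2)<.3)&(d>0)
    k,lab,st,cen=cv2.connectedComponentsWithStats(m.astype(np.uint8))
    for i in range(1,k):
        if st[i,4]>15:
            q=P[lab==i]; print(cen[i].round(),st[i,4],q.min(0).round(3),q.max(0).round(3))
E
python3 m2.py
```

```text
scene0 0.03 140 [0.4341 0.0234 0.0579] 150.55763603296703 0.12997271036141403 [0.428 0.013 0.03 ] [0.443 0.033 0.084]
scene0 0.085 55 [0.4362 0.0214 0.0935] 150.87758859174662 0.12712928665393375 [0.428 0.013 0.085] [0.451 0.032 0.1  ]
plate ((0.5182501673698425, -0.020666047930717468), (0.3774162530899048, 0.21273155510425568), 57.601524353027344) 1218
tall 0.15 0 
tall 0.2 0 
tall 0.3 0 
[282. 193.] 7494 [ 0.392 -0.312  0.006] [0.801 0.09  0.129]
[190. 170.] 1094 [ 0.751 -0.076  0.006] [0.842 0.151 0.059]
[335. 194.] 223 [ 0.405 -0.211  0.006] [ 0.536 -0.185  0.027]
[209. 196.] 178 [0.658 0.039 0.006] [0.72  0.101 0.02 ]
[219. 233.] 56 [0.556 0.119 0.007] [0.579 0.141 0.016]
side0 0.03 130 [0.4371 0.025  0.0582] 149.2457777830445 0.12818735849609436 [0.431 0.012 0.031] [0.445 0.035 0.085]
side0 0.085 53 [0.4396 0.0227 0.094 ] 149.58933671754085 0.12492155039686695 [0.43  0.012 0.085] [0.453 0.032 0.1  ]
plate ((0.5419715642929077, -0.006055772304534912), (0.3711656332015991, 0.2421898990869522), 31.50536346435547) 1169
tall 0.15 0 
tall 0.2 0 
tall 0.3 0 
[279. 179.] 6639 [ 0.394 -0.311  0.006] [0.801 0.09  0.127]
[177. 192.] 974 [ 0.756 -0.074  0.006] [0.838 0.151 0.057]
[212. 206.] 182 [0.661 0.044 0.006] [0.723 0.102 0.02 ]
[249. 232.] 60 [0.559 0.119 0.007] [0.582 0.141 0.016]
```

```bash
python3 - <<'E'
from h import *
for n,b in (('scene0',(120,210,405,512)),('side0',(80,160,345,440))):
    im,d,c=load(n);P=unproj(d,c);q=P[b[0]:b[1],b[2]:b[3]].reshape(-1,3)
    q=q[(d[b[0]:b[1],b[2]:b[3]].ravel()>0)&(q[:,2]>.03)&(q[:,0]<1.2)&(q[:,1]>-.75)]; print(n,np.percentile(q,[1,50,99],axis=0).round(3),q.max(0))
s=monitor.get_state(); R=cv2.Rodrigues(s['tcp_rot'])[0]; print(R.round(3))
# candidate orientations: tool down, tool x at angle yaw
for pos in ([.594,-.10,.3],[.594,-.04,.25],[.40,-.04,.35],[.618,0,.112]):
  for yaw in (0,90,180,-90):
    c,s_=np.cos(np.radians(yaw)),np.sin(np.radians(yaw))
    Rm=np.array([[c,s_,0],[s_,-c,0],[0,0,-1.]])
    j=kinematics.ik(pos,cv2.Rodrigues(Rm)[0].ravel()); print(pos,yaw,None if j is None else np.round(j,2))
E
```

```text
scene0 [[ 0.194 -0.515  0.032]
 [ 0.307 -0.442  0.112]
 [ 0.437 -0.414  0.155]] [ 0.45109113 -0.04907402  0.39063235]
side0 [[ 0.198 -0.509  0.032]
 [ 0.324 -0.44   0.1  ]
 [ 0.441 -0.412  0.155]] [ 0.45355444 -0.40856082  0.1566796 ]
[[ 0.331 -0.943 -0.   ]
 [-0.943 -0.331  0.001]
 [-0.001  0.    -1.   ]]
[0.594, -0.1, 0.3] 0 [ 0.41  0.42 -0.47  1.79  0.22  0.99 -0.16]
[0.594, -0.1, 0.3] 90 [ 0.63  0.49 -0.81  1.78  0.4   1.05  1.23]
[0.594, -0.1, 0.3] 180 [-0.61  0.6   1.12  1.85 -0.61  1.09 -2.4 ]
[0.594, -0.1, 0.3] -90 [ 0.12  0.38 -0.06  1.81  0.03  0.95 -1.53]
[0.594, -0.04, 0.25] 0 [ 0.29  0.46 -0.45  1.86  0.25  0.88 -0.29]
[0.594, -0.04, 0.25] 90 [ 0.52  0.53 -0.8   1.85  0.46  0.96  1.07]
[0.594, -0.04, 0.25] 180 [-0.7   0.66  1.12  1.92 -0.71  1.02 -2.41]
[0.594, -0.04, 0.25] -90 [ 0.01  0.42 -0.05  1.88  0.03  0.84 -1.63]
[0.4, -0.04, 0.35] 0 [ 0.52  0.09 -0.61  2.1   0.06  0.97 -0.11]
[0.4, -0.04, 0.35] 90 [ 0.88  0.14 -1.01  2.08  0.15  0.99  1.36]
[0.4, -0.04, 0.35] 180 None
[0.4, -0.04, 0.35] -90 [ 0.25  0.07 -0.31  2.11  0.03  0.97 -1.64]
[0.618, 0, 0.112] 0 [ 0.13  0.64 -0.34  1.93  0.34  0.62 -0.42]
[0.618, 0, 0.112] 90 [ 0.36  0.72 -0.71  1.92  0.67  0.76  0.84]
[0.618, 0, 0.112] 180 [ 0.57  0.88 -1.11  1.91  0.96  1.    2.15]
[0.618, 0, 0.112] -90 [-0.14  0.62  0.07  1.95 -0.07  0.57 -1.59]
```

```bash
cat >> h.py <<'E'
def rot(yaw):
    c,s=np.cos(yaw),np.sin(yaw); return cv2.Rodrigues(np.array([[c,s,0],[s,-c,0],[0,0,-1.]]))[0].ravel()
E
python3 - <<'E'
from h import *
c=viewer.get_calibration('wrist');R=cv2.Rodrigues(c['rvec'])[0];print('cam',-R.T@c['tvec'],R[2])
env.move_j([.08,.40,0,1.85,0,.89,-.08]); s=monitor.get_state(); print(s['time'],s['ee_pos'],cv2.Rodrigues(s['tcp_rot'])[0].round(2).tolist())
env.command_gripper(0.0,20); s=monitor.get_state(); print(s['time'],s['gripper_width'],s['force'])
im,d,c=shot('wrist','wrist1');R=cv2.Rodrigues(c['rvec'])[0];print('cam',-R.T@c['tvec'],R[2])
E
```

```text
cam [ 0.30371839 -0.66082076  0.37290657] [-0.24842988 -0.0861441  -0.96481179]
2.5583 [ 0.59000785 -0.10541308  0.27490399] [[0.99, -0.16, 0.0], [-0.16, -0.99, -0.0], [0.0, 0.0, -1.0]]
3.325 0.0002943356799190289 [0.15731091 0.57807236 0.10382452]
cam [ 0.60125914 -0.03745197  0.41729787] [-0.04008429 -0.2597405  -0.96484617]
```

View pics/wrist1.png

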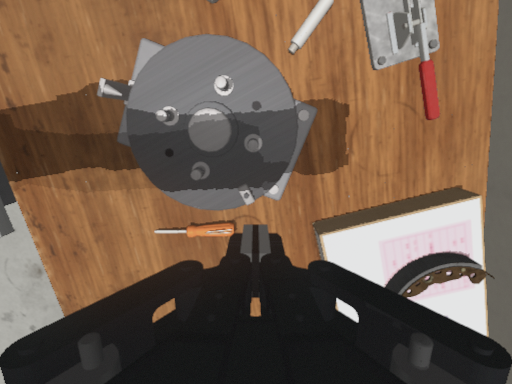

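The wrist view shows the whole drum: boss at (211,130), lug at (247,197), pointer at (105,88), and studs at (223,84), (253,143), (200,172) and (166,115).

```bash
python3 - <<'E'
from h import *
from scipy.optimize import least_squares
im,d,c=load('wrist1'); P=unproj(d,c); p=P[:225].reshape(-1,3); C=np.array([.5473,-.0405])
r=np.linalg.norm(p[:,:2]-C,axis=1)
m=(abs(p[:,2]-.096)<.004)&(r<.12); q=p[m][:,:2].astype(np.float32)
H=cv2.convexHull(q)[:,0]; s=least_squares(lambda v:np.hypot(H[:,0]-v[0],H[:,1]-v[1])-v[2],[*C,.1],loss='soft_l1',f_scale=.002); print('drum',s.x,np.median(p[m][:,2]))
b=(abs(p[:,2]-.116)<.003)&(r<.04); print('boss',cv2.minEnclosingCircle(p[b][:,:2].astype(np.float32)),b.sum(),np.median(p[b][:,2]))
Z=P[...,2]; rr=np.linalg.norm(P[...,:2]-C,axis=2)
for nm,mm in (('stud',(Z>.12)&(Z<.135)&(rr<.08)),('lug',(Z>.103)&(Z<.109)&(rr>.07)&(rr<.1)),('upr',(Z>.06)&(Z<.093)&(rr>.109)&(rr<.16)),('ptr',(Z>.0935)&(Z<.105)&(rr>.106)&(rr<.16))):
    mm=mm.copy();mm[225:]=0
    k,lab,st,cen=cv2.connectedComponentsWithStats(mm.astype(np.uint8))
    for i in range(1,k):
        if st[i,4]>4:
            x=P[lab==i]; v=x.mean(0)[:2]-s.x[:2]; print(nm,cen[i].round(1),st[i,4],x.mean(0).round(4),x.min(0).round(3),x.max(0).round(3),'ang',np.degrees(np.arctan2(v[1],v[0])).round(2),np.hypot(*v).round(4))
# plate
m=(abs(p[:,2]-.014)<.003)&(r<.19)&(r>.11); 
L=np.zeros(d.shape,np.uint8); L[:225].ravel()[m]=1
k,lab,st,cen=cv2.connectedComponentsWithStats(L)
for i in range(1,k):
    if st[i,4]>40: x=P[lab==i]; print('pl',cen[i],st[i,4],x.mean(0).round(4))
x=p[m][:,:2].astype(np.float32); print(cv2.minAreaRect(x))
def pix(X): return cv2.projectPoints(np.array(X,float),c['rvec'],c['tvec'],c['K'],None)[0].reshape(-1,2).round(1)
e=s.x[:2]
for a in (148,150,152):
    u=np.array([np.cos(np.radians(a)),np.sin(np.radians(a))]); print(a,pix([[*(e+.108*u),.092],[*(e+.13*u),.092],[*(e+.139*u),.014]]).tolist())
z=im[60:130,70:190]; cv2.imwrite('pics/w1z.png',cv2.resize(z,None,fx=6,fy=6,interpolation=cv2.INTER_CUBIC))
E
```

```text
drum [ 0.55057233 -0.04023379  0.09936846] 0.09560902327379507
boss ((0.5509698390960693, -0.040504515171051025), 0.02356010302901268) 1451 0.11545452035593869
stud [220.8  81.7] 121 [0.5735 0.0038 0.1253] [ 0.568 -0.002  0.121] [0.579 0.01  0.127] ang 62.46 0.0496
stud [161.9 114.9] 119 [ 0.507  -0.018   0.1251] [ 0.501 -0.023  0.12 ] [ 0.513 -0.012  0.128] ang 153.03 0.0489
stud [253.  144.4] 100 [ 0.5955 -0.0629  0.1253] [ 0.59  -0.069  0.121] [ 0.601 -0.057  0.127] ang -26.77 0.0503
stud [196.2 173.8] 97 [ 0.5288 -0.0845  0.1251] [ 0.523 -0.091  0.12 ] [ 0.534 -0.079  0.127] ang -116.21 0.0494
lug [246.4 194.2] 188 [ 0.5778 -0.1215  0.1056] [ 0.57  -0.134  0.103] [ 0.586 -0.11   0.109] ang -71.48 0.0857
upr [114.8  84.3] 104 [0.4451 0.0277 0.0758] [0.442 0.017 0.06 ] [0.454 0.033 0.093] ang 147.22 0.1255
upr [111.6  95.8] 58 [0.4386 0.0156 0.0781] [0.436 0.014 0.06 ] [0.452 0.018 0.093] ang 153.48 0.1251
ptr [105.   87.8] 212 [0.4426 0.022  0.0965] [0.432 0.014 0.094] [0.454 0.033 0.1  ] ang 150.03 0.1247
pl [302.93421053  33.32894737] 380 [0.6822 0.0609 0.0146]
pl [145.03082852  54.44894027] 519 [0.4679 0.0697 0.0134]
pl [295.55131004 145.78930131] 916 [ 0.6544 -0.0859  0.0133]
pl [123.72137405 129.57251908] 262 [ 0.411  -0.0218  0.0133]
((0.5457579493522644, -0.052839845418930054), (0.2794007658958435, 0.3002094626426697), 87.5652847290039)
148 [[122.5, 90.5], [103.4, 82.4], [127.2, 87.1]]
150 [[121.7, 93.8], [102.5, 86.4], [126.3, 90.5]]
152 [[120.9, 97.1], [101.7, 90.5], [125.6, 93.9]]
```

View pics/w1z.png

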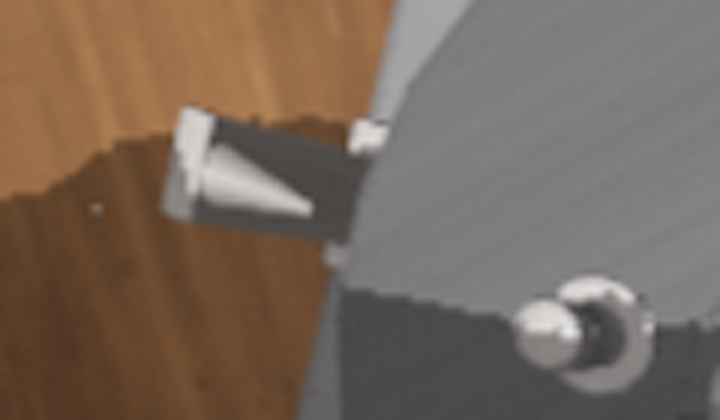

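```bash
cat >> h.py <<'E'
C=np.array([.549,-.0404]); PA=np.radians(150.2); FA=np.radians(10.5)
def pol(r,a,z): return [C[0]+r*np.cos(a),C[1]+r*np.sin(a),z]
BR,BA=.082,np.radians(30)
E
python3 - <<'E'
from h import *
def st(l):
    s=monitor.get_state(); print(l,round(s['time'],3),s['ee_pos'].round(4),s['force'].round(2)); return s
env.move_to(pol(BR,BA,.116),rot(FA)); st('hover')
f0=monitor.get_state()['force'][2]
for z in (.1,.097,.096,.095,.094,.093,.092):
    env.line_to(pol(BR,BA,z),speed=.15); s=st(z)
    if s['force'][2]-f0>8: break
env.line_to(pol(BR,BA,.116),speed=.15); st('up')
E
```

```text
hover 4.167 [ 6.205e-01 -6.000e-04  1.168e-01] [-0.04 -1.04 -0.59]
0.1 4.425 [ 0.6202 -0.0008  0.101 ] [-0.91 -0.18  0.04]
0.097 4.675 [6.202e-01 3.000e-04 9.760e-02] [ 0.38 -0.15 -0.14]
0.096 4.925 [6.201e-01 6.000e-04 9.620e-02] [0.39 0.1  0.71]
0.095 5.175 [6.204e-01 3.000e-04 9.610e-02] [-3.94 -0.76 11.95]
up 5.467 [0.6205 0.0007 0.1166] [-1.08  0.62 -0.37]
```

```bash
python3 - <<'E'
from h import *
ims=[shot(n,n+'2')[0] for n in ('scene','side','wrist')]
cv2.imwrite('pics/c2.png',np.vstack([np.hstack([ims[0][60:,100:],ims[1][60:,100:]]),]))
print(monitor.get_state()['time'])
for n in ('scene2','side2','wrist2'):
    im,d,c=load(n);P=unproj(d,c);Z=P[...,2];rr=np.linalg.norm(P[...,:2]-C,axis=2);m=(Z>.102)&(Z<.109)&(rr>.07)&(rr<.1)&(d>0)
    k,lab,st,cen=cv2.connectedComponentsWithStats(m.astype(np.uint8))
    for i in range(1,k):
        if st[i,4]>4:
            x=P[lab==i]; v=x.mean(0)[:2]-C; print(n,cen[i].round(1),st[i,4],x.mean(0).round(4),'ang',np.degrees(np.arctan2(v[1],v[0])).round(2),np.hypot(*v).round(4))
E
```

```text
5.6167
scene2 [296.6 161.9] 32 [ 0.573  -0.1224  0.1057] ang -73.66 0.0855
side2 [281.  146.6] 27 [ 0.5749 -0.121   0.1056] ang -72.16 0.0846
```

View pics/c2.png

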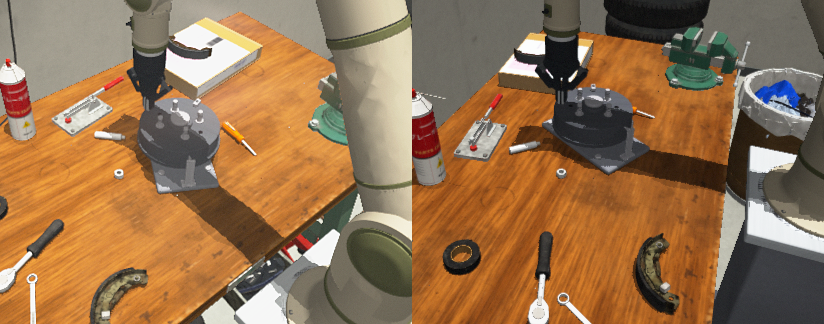

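View pics/wrist2.png

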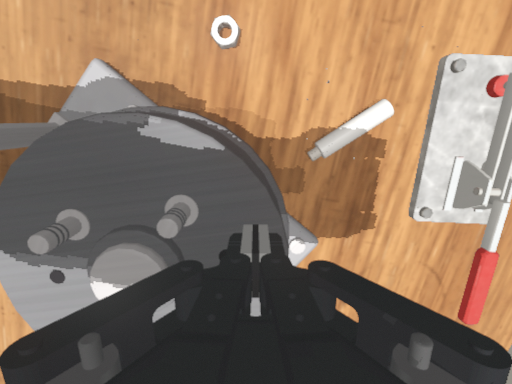

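```bash
cat > flick.py <<'E'
from h import *
u=np.array([-np.sin(FA),np.cos(FA)]); n=np.array([np.cos(FA),np.sin(FA)])
def at(s,z,d=.049): return [*(C+d*n+s*u),z]
def st(l):
    s=monitor.get_state(); print(l,round(s['time'],3),s['ee_pos'].round(4),s['force'].round(2)); return s
env.line_to(pol(BR,BA,.16),speed=.3)
env.line_to(at(-.053,.16),speed=.25)
env.line_to(at(-.053,.113),speed=.2); st('start')
env.line_to(at(.065,.113),speed=.10); st('end')
env.line_to(pol(BR,BA,.113),speed=.15); st('hover')
E
cat > track.py <<'E'
import sys
from h import *
CC={'scene':np.array([.5457,-.0411]),'side':np.array([.5487,-.0402])}
def meas(n):
    t=monitor.get_state()['time']; c=viewer.get_calibration(n); im,d=viewer.get_image(n)
    P=unproj(d,c);Z=P[...,2];rr=np.linalg.norm(P[...,:2]-CC[n],axis=2);m=(Z>.102)&(Z<.109)&(rr>.07)&(rr<.101)&(d>0)
    k,lab,st,cen=cv2.connectedComponentsWithStats(m.astype(np.uint8))
    best=None
    for i in range(1,k):
        if st[i,4]>=12:
            v=P[lab==i].mean(0)[:2]-CC[n]; r=np.hypot(*v)
            if .08<r<.091 and (best is None or st[i,4]>best[1]): best=(np.arctan2(v[1],v[0])-PA,st[i,4],r)
    return t,best,im
if __name__=='__main__':
    N=int(sys.argv[1]); out=open('track.txt','a')
    for i in range(N):
        n=('scene','side')[i%2]; t,b,im=meas(n)
        if b: 
            l=f"{t:.4f} {b[0]%(2*np.pi):.4f} {n} {b[1]} {b[2]:.4f}"; print(l); out.write(l+'\n')
        else: print(t,'none')
        if len(sys.argv)>2: env.hold(float(sys.argv[2]))
    cv2.imwrite(f'pics/track_{t:.2f}.png',im)
E
python3 flick.py; python3 track.py 14
```

```text
start 6.792 [ 0.6064 -0.0823  0.1123] [-0.08  0.71  0.81]
end 8.125 [0.5854 0.0316 0.113 ] [-0.43  0.09 -0.71]
hover 8.592 [6.196e-01 1.000e-04 1.127e-01] [ 0.05  0.31 -0.12]
8.5917 3.4258 scene 28 0.0835
8.6417 none
8.6917 none
8.7417 4.1676 side 27 0.0865
8.7917 4.3719 scene 39 0.0857
8.8417 4.6295 side 35 0.0862
8.8917 4.8549 scene 43 0.0863
8.9417 5.0975 side 35 0.0869
8.9917 5.3284 scene 40 0.0861
9.0417 5.5554 side 35 0.0866
9.0917 5.7892 scene 38 0.0862
9.1417 6.0218 side 40 0.0866
9.1917 6.2515 scene 36 0.0854
9.2417 0.1939 side 39 0.0857
```

```bash
python3 track.py 18 0.25; cat > fit.py <<'E'
import numpy as np
from scipy.optimize import least_squares
L=[l.split() for l in open('track.txt')]
t=np.array([float(l[0]) for l in L]);a=np.array([float(l[1]) for l in L]); sc=np.array([l[2]=='scene' for l in L])
q=[a[0]+2*np.pi]; w=4.66
for i in range(1,len(t)):
    dt=t[i]-t[i-1]; 
    if i>6: 
        k=max(0,i-6); p=np.polyfit(np.array(t[k:i])-t[i-1],q[k:i],1); w=p[0] if p[0]>0 else w
    pr=q[-1]+w*dt; q.append(a[i]+2*np.pi*round((pr-a[i])/(2*np.pi)))
q=np.array(q); t0=t[-1]
# w' = -(c + b w)
def qf(v,tt):
    q0,w0,c,b=v[:4]; b=b if abs(b)>1e-6 else 1e-6; x=tt-t0
    return q0-c/b*x+(w0+c/b)*(1-np.exp(-b*x))/b
s=least_squares(lambda v:np.r_[(q-qf(v,t)-v[4]*(sc-.5))/.02,(v[3]-.02)/.1],[q[-1],w,.3,.01,0],loss='soft_l1')
if __name__=='__main__':
    print('t0',t0,s.x.round(4)); print('res',(q-qf(s.x,t)-s.x[4]*(sc-.5)).round(3)[-20:])
    T=np.arange(t0,t0+22,.001); Q=qf(s.x,T); W=np.gradient(Q,T)
    for k in range(2,14):
        i=np.searchsorted(Q,2*np.pi*k)
        if 0<i<len(T) and W[i]>.05: print(k,'t',T[i].round(3),'w',W[i].round(3))
E
python3 fit.py
```

```text
9.2917 0.4316 scene 42 0.0855
9.5917 1.7581 side 26 0.0856
9.8917 3.0793 scene 32 0.0865
10.1917 4.3426 side 37 0.0866
10.4917 5.5799 scene 41 0.0858
10.7917 0.4897 side 35 0.0860
11.0917 1.6582 scene 39 0.0855
11.3917 2.7887 side 24 0.0848
11.6917 none
11.9917 4.9467 side 32 0.0866
12.2917 5.9707 scene 39 0.0861
12.5917 0.6864 side 35 0.0858
12.8917 1.6580 scene 42 0.0853
13.1917 2.6004 side 25 0.0849
13.4917 3.4889 scene 25 0.0840
13.7917 4.3698 side 35 0.0867
14.0917 5.2048 scene 43 0.0862
14.3917 6.0116 side 38 0.0857
t0 14.3917 [ 3.11476e+01  2.65110e+00  2.21800e-01  4.15000e-02 -1.90000e-03]
res [-0.001  0.001 -0.003  0.009 -0.009  0.008 -0.     0.004 -0.004  0.002
  0.    -0.001 -0.006 -0.006  0.002  0.009 -0.003  0.005  0.001 -0.004]
5 t 14.494 w 2.617
6 t 17.411 w 1.709
```

```bash
cat > brake.py <<'E'
from h import *
import track, io, contextlib
out=open('track.txt','a')
for i in range(14):
    n=('scene','side')[i%2]; t,b,im=track.meas(n)
    if b: out.write(f"{t:.4f} {b[0]%(2*np.pi):.4f} {n} {b[1]} {b[2]:.4f}\n")
    if monitor.get_state()['time']>15.9: break
    env.hold(.05)
out.close()
import fit
from scipy.optimize import brentq
print(fit.s.x.round(4), len(fit.t))
T=brentq(lambda x:fit.qf(fit.s.x,x)-12*np.pi,16.5,18.5); print('pred',T)
now=monitor.get_state()['time']; print('now',now)
assert 16.8<T<18.0 and T-.235-now>.3
env.hold(T-.235-now)
s=monitor.get_state(); print('issue',s['time'],s['ee_pos'].round(4))
env.line_to(pol(BR,BA,.0945),speed=.3)
s=monitor.get_state(); print('down',s['time'],s['ee_pos'].round(4),s['force'].round(2))
for k in range(6):
    n=('scene','side')[k%2]; t,b,im=track.meas(n); print(t,n,None if b is None else (np.degrees((b[0]+np.pi)%(2*np.pi)-np.pi).round(2),b[1:]))
    cv2.imwrite(f'pics/stop_{n}.png',im)
s=monitor.get_state(); print(s['time'],s['ee_pos'].round(4),s['force'].round(2))
E
python3 brake.py
```

```text
[ 3.47863e+01  2.18970e+00  1.98000e-01  4.78000e-02 -8.00000e-04] 41
pred 17.369394665146555
now 15.9417
issue 17.1333 [6.20e-01 6.00e-04 1.13e-01]
down 17.3833 [6.219e-01 6.000e-04 9.610e-02] [-0.46 -0.07 13.31]
17.3833 scene (np.float64(-14.18), (np.int32(37), np.float64(0.08636540353460728)))
17.4333 side (np.float64(-14.44), (np.int32(36), np.float64(0.08632991171859736)))
17.4833 scene (np.float64(-14.22), (np.int32(38), np.float64(0.08721992199006903)))
17.5333 side (np.float64(-14.57), (np.int32(33), np.float64(0.08698494050358214)))
17.5833 scene (np.float64(-14.23), (np.int32(35), np.float64(0.08767924073985565)))
17.6333 side (np.float64(-14.49), (np.int32(33), np.float64(0.08592427762884035)))
17.6833 [0.6218 0.0007 0.0961] [ 0.51 -0.38 13.7 ]
```

```bash
cat > drag.py <<'E'
import sys
from h import *
import track
def cur(): 
    s=monitor.get_state(); v=s['ee_pos'][:2]-C; return s,np.degrees(np.arctan2(v[1],v[0])),np.hypot(*v)
def look():
    r=[]
    for n in ('scene','side'):
        t,b,im=track.meas(n); cv2.imwrite(f'pics/drag_{n}_{t:.2f}.png',im)
        r.append(None if b is None else round(float(np.degrees((b[0]+np.pi)%(2*np.pi)-np.pi)),2))
    return r
if __name__=='__main__':
    a0=float(sys.argv[1]);D=float(sys.argv[2]);N=int(sys.argv[3])
    for k in range(1,N+1):
        env.line_to(pol(BR,np.radians(a0+D*k/N),.0945),speed=.03)
        s,a,r=cur(); print(round(s['time'],2),round(a,2),round(r,4),s['force'].round(1),look())
E
python3 drag.py 30 10 2
```

```text
18.07 34.48 0.0835 [-0.   0.4 13.4] [-9.68, -9.9]
18.57 39.41 0.0834 [-0.3  0.2 13.9] [-4.63, -4.97]
```

```bash
python3 drag.py 40 4.8 1; python3 - <<'E'
from h import *
import drag
env.hold(.4); s,a,r=drag.cur(); print(s['time'],s['force'].round(2),drag.look())
shot('side','hold')
E
python3 - <<'E'
import cv2
im=cv2.imread('pics/hold.png'); cv2.imwrite('pics/holdz.png',cv2.resize(im[90:240,180:350],None,fx=4,fy=4,interpolation=cv2.INTER_CUBIC))
E
```

```text
19.04 44.12 0.0833 [-0.2 -0.7 13.3] [0.1, -0.23]
19.5417 [-0.43 -0.27 14.25] [0.03, -0.53]
```

View pics/holdz.png

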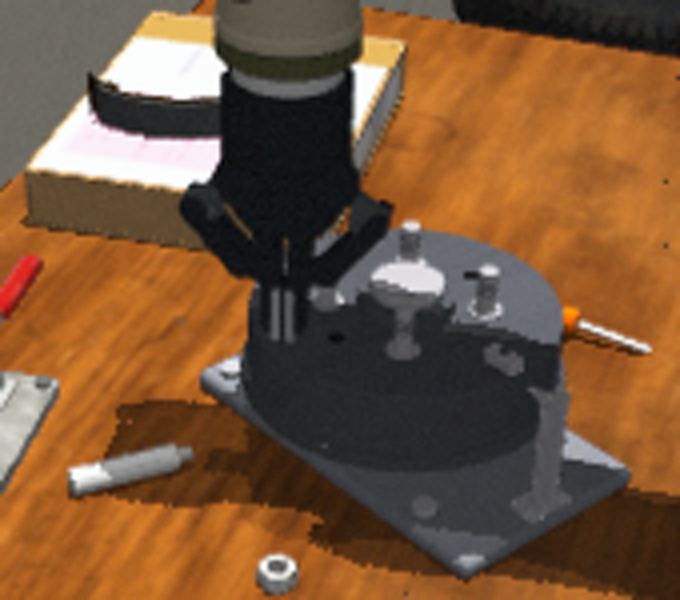

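The lug lies at the pointer, just inward of the upright (about (505,357) in the enlarged view), with the fingertip on the face at (283,335). The angle error is about 0°. I lift straight up next and check.

```bash
python3 - <<'E'
from h import *
import drag
s,a,r=drag.cur()
p=pol(BR,np.radians(44.8),.0945)
env.line_to([p[0],p[1],.12],speed=.06); print('up',drag.look())
env.line_to([p[0],p[1],.22],speed=.2)
s,_,_=drag.cur(); print(s['time'],s['ee_pos'],s['force'].round(2))
r1=drag.look(); env.hold(.5); print(r1,drag.look())
im,_,_=shot('scene','final'); shot('wrist','finalw')
cv2.imwrite('pics/finalz.png',cv2.resize(im[130:260,170:370],None,fx=4,fy=4,interpolation=cv2.INTER_CUBIC))
for n,nn in (('scene0','final'),):
    pass
E
```

```text
up [0.86, 0.13]
21.0167 [0.60664806 0.0173421  0.21919414] [ 0.13 -0.25 -0.63]
[0.68, 0.8] [0.59, 0.47]
```

View pics/finalz.png

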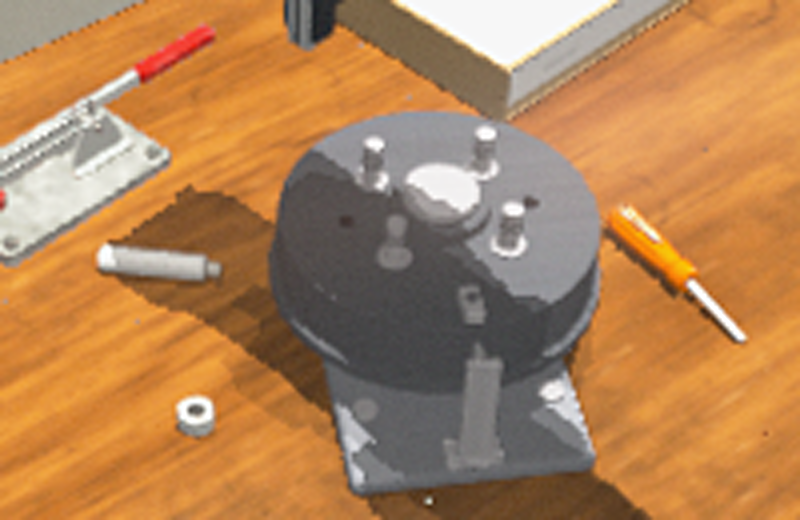

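View pics/finalw.png

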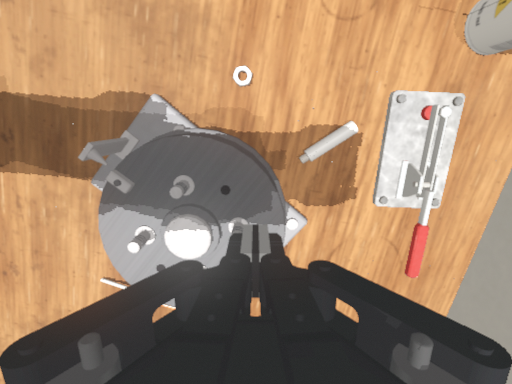

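The final view shows the lug at (472,303) in line with the pointer tip at (480,350). The nut, pin and screwdriver are where they were, and the finger is clear at z = 0.22. I hand the job in.

```bash
python3 -c "
from station import *
from station import ticket,monitor
print(monitor.get_state()['time']); print(ticket.job_done())"
```

```text
21.8167
the job is handed in; nothing more can be done
None
```

The job is done and handed in at 21.8 s, with the lug at the pointer; the hand-in gave no verdict.

- **Flick:** I pushed a stud with the shut fingertip. The drum ran free at about 4.7 rad/s, slowing at about 0.3–0.4 rad/s each second.
- **Free run:** I tracked the lug with the scene and side cameras. It ran untouched well past the two passes, to just short of the sixth full turn (drum angle 12π). I predicted that crossing and pressed the fingertip on the plain face there, with about 13 N.
- **Stop:** The drum came to rest about 14° early. That is inside the 40° limit but outside the 7° tolerance, because my braking lead was too long. I turned it the remaining 14° slowly with the pressed fingertip, held it for about 0.7 s at the mark, and lifted straight off.

**Last checks:** After lifting, the two cameras put the lug 0.1° to 0.9° from the pointer, about 1 mm. Pictures over about 0.7 s showed no clear movement. During the lift the reading went from about −0.25° to about +0.6°, roughly the scatter between views. The finger was clear at a height of 0.22 m with no contact force. The nut, pin and screwdriver look unmoved in the pictures; I did not measure them again.

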